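# Kit the clock movement into its tray

### The arm

A 6-joint arm with a two-finger parallel gripper is mounted at the origin on the work surface. World frame = base frame: x ahead of the robot, y to its left, z up, the work surface at z = 0. Lengths are in m, angles in rad, forces in N, time in s.
With the tool pointing down it reaches from about 0.275 to 0.875 m from the base axis. Payload 12.5 kg.
Tool frame: the origin (TCP) lies on the centre line of the jaws, within the pads' length; the fingertips stand r.finger_overhang ahead of it and the grasp point (between the pads) lies 3 mm ahead of it (r.finger_overhang is the distance from the TCP to the fingertips, in m); z points along the fingers, y is the direction in which the jaws open and shut (so a half turn about z gives the same grasp; the last joint's range is limited). The gripper opens to 85 mm and grips with 20 to 120 N. Pads are 22 mm wide; open, the fingers measure 114 mm over their backs; the gripper's body (76 mm by 85 mm) begins 54 mm behind the grasp point. The pads swing forward as they close: fully open they stand 13 mm farther back than shut.
Start: joints at [1.056, 0.351, 1.652, -0, 1.139, -0.085], TCP at [0.229, 0.5, 0.253] pointing down, gripper open.
Joint ranges: [-2.75, 2.75], [-0.79, 2.1], [0.01, 2.65], [-1.57, 4.71], [0.07, 3.14], [-2.87, 2.87]. Speed limits (rad/s): [2.22, 2.22, 2.79, 3.14, 3.14, 3.14].

### API

Orientations are given as a unit quaternion [x, y, z, w].
In Python, from cell import r, optics gives the robot as it stands. The module is installed in compiled form; this text tells all that it offers. Calls block until the motion is done:
- r.move_to(position, orientation): joint-space move of the TCP to a pose.
- r.move_linear(position, rot=None, vel=0.15): straight line of the TCP; rot=None keeps the orientation; vel is the mean speed in m/s.
- r.set_joints(angles): joint-space move.
- r.set_gripper(opening, squeeze=None): opening from 0.0 (shut) to 1.0 (fully open); squeeze is the grip in N (None keeps the last); returns when the fingers have stopped.
- r.sleep(seconds).
- r.inverse_kinematics(position, orientation): joint angles nearest the present ones, or None.
- optics.get_image(name): name is "scene" or "top" or "wrist"; returns a dict with "pixels" (400x640x3 uint8, red, green, blue), "depth" (400x640 float32, m along the optical axis (not along the pixel's ray), 0 where there is no reading), "fx", "fy", "cx", "cy" (pixels), "camera_from_world" (4x4, takes a point from world to camera coordinates); the wrist camera has in their place "mount" (4x4, takes a point from camera to tool coordinates, whose origin is the TCP and whose axes are the flange's). Camera axes: x right, y down, z forward; pixel columns grow to the right and rows downward; lengths in m; the calibration is good to about 2 mm. A picture is of the moment at which its call begins: read the wrist's pose just before it.
A pose or a line that the arm cannot do raises r.PlanningError and nothing moves.
- r.hand_in(): hands the job in, once; it reports no verdict.
Readings, each from a call of its own:
- r.current_t(): time.
- r.current_q(): joint angles.
- r.current_qvel(): joint speeds.
- r.current_effort(): joint torques, N m.
- r.current_tool_pos(): TCP position.
- r.current_ee_rot(): TCP orientation.
- r.current_contact_force(): force on the tool from outside, world axes, zero at the start.
- r.current_torque(): the same for the moment, N m.
- r.current_opening(): opening from 0.0 (shut) to 1.0 (fully open).
Only numpy, scipy, OpenCV 4.12 (cv2) and the standard library are available. Lean on these libraries where they do the work, as an engineer would, in place of code of your own. Each camera call takes 0.05 s, during which the arm holds its last target. There are 200 camera calls.

### The job

Make up the kit for one clock movement: collect the great wheel, the barrel, the long pillar and the bridge from the bench and put each into its own pocket of the kitting tray (great wheel in the largest round pocket, barrel in the middle-sized one, pillar upright in the smallest, bridge in the oblong one), each sitting flat on its pocket's floor. Set them down, do not drop them, and leave the smaller wheel and the short pillar standing where they are, as they belong to another clock.

Things in the scene. Friction and masses are not known exactly. Their poses are not given: they have to be found in the camera images.
- great_wheel: The great wheel: brass toothed clock wheel lying flat, 62 mm across the teeth, 6 mm thick, five spokes, with a plain round hub 18 mm in diameter in its middle that stands up to 28 mm above the underside (grip it by this hub). Origin: centre of the underside; z up along the hub.
- barrel: The mainspring barrel: a brass drum 42 mm in diameter and 30 mm tall, with a toothed ring 48 mm across and 6 mm thick round its foot and a small steel square (7 mm) standing on top up to 37 mm. Origin: centre of the underside; z up.
- long_pillar: The long pillar: a turned brass pillar standing upright, 76 mm tall; foot flange 26 mm in diameter and 6 mm thick, shaft 14 mm in diameter from 12 to 60 mm, a collar 17 mm in diameter from 62 to 68 mm, and a 9 mm spigot at the top. Origin: centre of the underside of the foot; z up the pillar.
- bridge: The bridge: a brass bar 62 mm long (its x), 16 mm wide (its y), on two feet, 28 mm tall overall (open below 17 mm between the feet), a steel screw head at each end on top. Symmetrical end for end. Origin: centre of the underside, level with the feet; z up.
- small_wheel: Look-alike, to be left alone: a smaller brass toothed wheel, 42 mm across the teeth, 6 mm thick, four spokes, hub as on the great wheel (18 mm in diameter, up to 28 mm). Origin: centre of the underside.
- short_pillar: Look-alike, to be left alone: a turned brass pillar like the long one (same flange, shaft and collar) but only 42 mm tall, standing upright. Origin: centre of the underside of the foot.
- wheel_nest: Nest of the great wheel: fixed light wooden block, 88 mm square, 18 mm tall, one of four filling a dark wooden tray (edge 3 mm lower than the blocks). It has the largest round pocket: 78 mm in diameter, centred, lined dark, 7 mm deep, flat floor 11 mm above the block's underside. Origin: centre of the block's underside, 7 mm above the bench; x and y along its sides, z up.
- barrel_nest: Nest of the barrel: a fixed block like the others, with the middle-sized round pocket, 62 mm in diameter, 7 mm deep, floor 11 mm above its underside. Origin: centre of the block's underside, 7 mm above the bench.
- pillar_nest: Nest of the long pillar: a fixed block like the others, with the smallest round pocket, 42 mm in diameter, 7 mm deep, floor 11 mm above its underside. Origin: centre of the block's underside, 7 mm above the bench.
- bridge_nest: Nest of the bridge: a fixed block like the others, with an oblong pocket 78 mm long (its x) and 32 mm wide (its y), 7 mm deep, floor 11 mm above its underside. Origin: centre of the block's underside, 7 mm above the bench.

How it is judged:
At the end, for the whole second after the job is handed in: Great wheel, barrel, long pillar and bridge each lie in their own nest: within 14 mm of its centre, underside within 2.5 mm of the pocket's floor, upright within 0.12 rad, released and at rest; the smaller wheel and the short pillar stand upright within 20 mm of where they started (horizontal distance between great_wheel and wheel_nest below 0.014 m and z of great_wheel in the frame of wheel_nest between 0.008 and 0.0135 m and angle between each of great_wheel, barrel, long_pillar, bridge, small_wheel, short_pillar's own z axis and vertical below 0.12 rad and linear speed of each of great_wheel, barrel, long_pillar, bridge, small_wheel, short_pillar below 0.02 m/s and contact force between each of great_wheel, barrel, long_pillar, bridge and the fingers below 0.05 N and horizontal distance between barrel and barrel_nest below 0.014 m and z of barrel in the frame of barrel_nest between 0.008 and 0.0135 m and horizontal distance between long_pillar and pillar_nest below 0.014 m and z of long_pillar in the frame of pillar_nest between 0.008 and 0.0135 m and horizontal distance between bridge and bridge_nest below 0.014 m and z of bridge in the frame of bridge_nest between 0.008 and 0.0135 m and distance of each of small_wheel, short_pillar from where it was at the start of the episode below 0.02 m); the robot touches nothing.
It fails at once if the smaller wheel is shoved more than 20 mm or lifted or tipped over (distance of small_wheel from where it was at the start of the episode above 0.02 m or angle between small_wheel's own z axis and vertical above 0.6 rad).
It fails at once if the short pillar is shoved more than 20 mm or lifted or tipped over (distance of short_pillar from where it was at the start of the episode above 0.02 m or angle between short_pillar's own z axis and vertical above 0.6 rad).
It fails at once if a part of the kit falls freely, dropped from more than about 30 mm ((linear speed of great_wheel above 0.75 m/s and contact force between great_wheel and the fingers below 0.01 N) or (linear speed of barrel above 0.75 m/s and contact force between barrel and the fingers below 0.01 N) or (linear speed of long_pillar above 0.75 m/s and contact force between long_pillar and the fingers below 0.01 N) or (linear speed of bridge above 0.75 m/s and contact force between bridge and the fingers below 0.01 N)).
It also fails if it takes over 141 s, if anything falls off the work surface, if the arm or the gripper's body presses on something with over 40 N, if the wrist force passes 120 N, or if a joint passes its speed limit or range.

## Working session

There is one attempt and no reset: what is moved stays moved. The work goes in short steps, each a Python script; the robot and the scene stay as the last script left them, time stands still between calls to the robot, and variables do not carry over. Pictures are saved under pics/ and viewed, about 12 in all and at most 16, crops included, and the job is handed in when it is done.

```bash
mkdir -p pics; python3 - <<'E'
from cell import r,optics
import cv2,numpy as np
for n in ["top","scene"]:
    d=optics.get_image(n); np.savez(n+".npz",**d)
    cv2.imwrite(f"pics/{n}0.png",d["pixels"][:,:,::-1])
    print(n,d["fx"],d["cx"],d["cy"],d["camera_from_world"].round(3).tolist())
print(r.finger_overhang,r.current_tool_pos(),r.current_ee_rot(),r.current_t())
E
```

```text
top 396.08911123498194 320.34694643909717 198.60138194622266 [[-0.002, -1.0, -0.019, -0.031], [-0.993, 0.004, -0.118, 0.523], [0.118, 0.018, -0.993, 1.019], [0.0, 0.0, 0.0, 1.0]]
scene 366.2131477097172 316.97064205754594 196.018754824101 [[0.821, 0.571, 0.009, -0.404], [0.492, -0.699, -0.519, -0.26], [-0.29, 0.431, -0.855, 0.984], [0.0, 0.0, 0.0, 1.0]]
0.022 [0.22902481 0.49975784 0.25282192] [ 2.13258027e-01  9.76995781e-01 -4.83472826e-04 -1.54679814e-04] 0.1
```

View pics/top0.png

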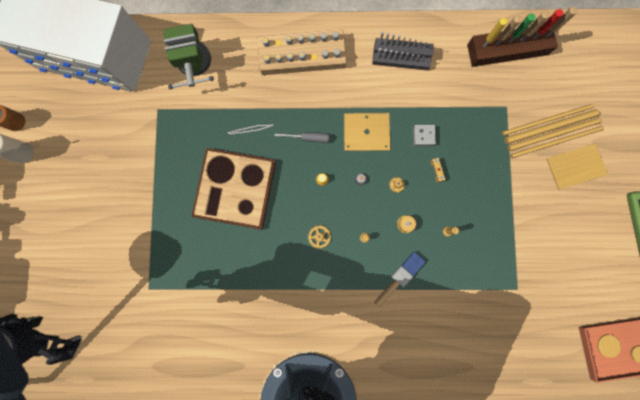

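View pics/scene0.png

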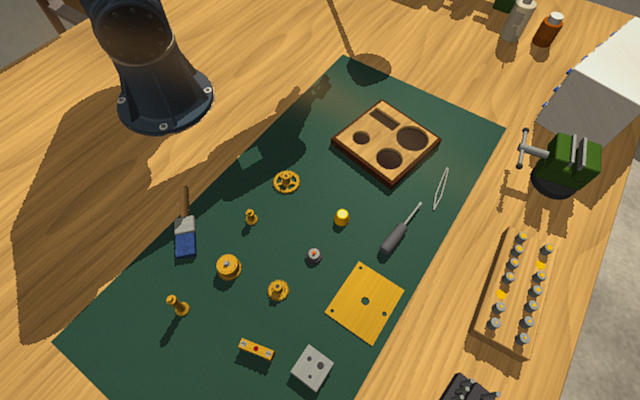

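The top view shows the great wheel at (319,237), short pillar (365,238), barrel (407,224), long pillar (451,231), small wheel (397,184), bridge (439,169) and the tray at about (235,188). The scene view agrees. Next I'll measure them from depth.

```bash
cat > h.py <<'E'
import numpy as np,cv2
def world(d,T=None):
    if T is None: T=np.linalg.inv(d["camera_from_world"])
    v,u=np.mgrid[:400,:640]; z=d["depth"]
    P=np.stack([(u-d["cx"])/d["fx"]*z,(v-d["cy"])/d["fy"]*z,z],-1)
    return P@T[:3,:3].T+T[:3,3]
E
python3 - <<'E'
from h import *
W={}
for n in ["top","scene"]:
    d=dict(np.load(n+".npz")); w=W[n]=world(d); z=w[...,2]
    m=((z>.006)&(d["depth"]>0)&(w[...,0]>.2)&(w[...,0]<.7)&(abs(w[...,1])<.45)).astype(np.uint8)
    k,l,s,c=cv2.connectedComponentsWithStats(m)
    print(n)
    for i in range(1,k):
        if s[i,4]<15: continue
        p=w[l==i]; top=p[p[:,2]>p[:,2].max()-.006]
        print(c[i].round(),s[i,4],'xy mid',((p.min(0)+p.max(0))/2)[:2].round(3),'ext',np.ptp(p,0)[:2].round(3),'zmax',p[:,2].max().round(3),'topmean',top.mean(0).round(3),'pca',np.round(np.degrees(np.arctan2(*np.linalg.svd(p[:,:2]-p[:,:2].mean(0),full_matrices=False)[2][0][::-1])),1))
d=dict(np.load("top.npz"))
cv2.imwrite("pics/topc.png",cv2.resize(d["pixels"][130:260,180:480,::-1],None,fx=2.6,fy=2.6,interpolation=2))
w=W["top"]
for px in [(220,168),(253,175),(246,207),(214,202),(208,150),(275,160),(266,227),(194,215)]: print(px,w[px[1],px[0]].round(3))
E
```

```text
top
[314. 138.] 209 xy mid [0.691 0.001] ext [0.019 0.11 ] zmax 0.032 topmean [ 0.695 -0.024  0.027] pca -94.7
[424. 140.] 256 xy mid [ 0.685 -0.316] ext [0.029 0.056] zmax 0.029 topmean [ 0.685 -0.314  0.025] pca -91.3
[234. 188.] 5060 xy mid [0.554 0.202] ext [0.221 0.221] zmax 0.032 topmean [0.543 0.2   0.027] pca -109.5
[438. 169.] 179 xy mid [ 0.604 -0.347] ext [0.069 0.029] zmax 0.034 topmean [ 0.6   -0.347  0.03 ] pca -165.9
[322. 179.] 113 xy mid [ 0.58  -0.037] ext [0.031 0.033] zmax 0.033 topmean [ 0.58  -0.038  0.029] pca -73.9
[361. 178.] 119 xy mid [ 0.58  -0.141] ext [0.031 0.03 ] zmax 0.028 topmean [ 0.578 -0.143  0.027] pca -153.4
[397. 184.] 102 xy mid [ 0.565 -0.24 ] ext [0.039 0.038] zmax 0.032 topmean [ 0.564 -0.239  0.028] pca -94.6
[406. 223.] 240 xy mid [ 0.458 -0.259] ext [0.046 0.043] zmax 0.039 topmean [ 0.457 -0.259  0.035] pca 144.0
[311. 234.] 32 xy mid [ 0.431 -0.01 ] ext [0.04  0.021] zmax 0.01 topmean [ 0.431 -0.007  0.008] pca 156.1
[322. 235.] 109 xy mid [ 0.429 -0.035] ext [0.045 0.046] zmax 0.034 topmean [ 0.423 -0.029  0.03 ] pca 106.4
[450. 231.]
[... 1491 characters left out ...]
  0.036] pca -20.9
[277. 290.] 175 xy mid [ 0.566 -0.24 ] ext [0.038 0.035] zmax 0.03 topmean [ 0.566 -0.241  0.028] pca -19.2
[177. 305.] 250 xy mid [ 0.441 -0.373] ext [0.02  0.024] zmax 0.078 topmean [ 0.44  -0.373  0.076] pca -91.6
[256. 350.] 389 xy mid [ 0.603 -0.348] ext [0.063 0.03 ] zmax 0.031 topmean [ 0.603 -0.348  0.028] pca 15.0
[305. 363.] 560 xy mid [ 0.686 -0.316] ext [0.027 0.055] zmax 0.028 topmean [ 0.686 -0.317  0.024] pca -89.8
(220, 168) [0.609 0.24  0.018]
(253, 175) [0.589 0.149 0.022]
(246, 207) [0.503 0.168 0.016]
(214, 202) [0.516 0.253 0.02 ]
(208, 150) [0.659 0.274 0.021]
(275, 160) [0.632 0.092 0.012]
(266, 227) [0.449 0.115 0.003]
(194, 215) [0.481 0.306 0.022]
```

View pics/topc.png

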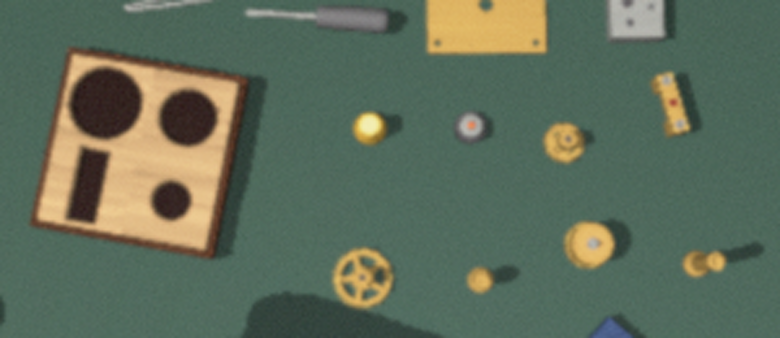

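```bash
python3 - <<'E'
from h import *
for n,zt in [("top",.025),("scene",.025)]:
    d=dict(np.load(n+".npz")); w=world(d)
    m=((abs(w[...,0]-.5545)<.125)&(abs(w[...,1]-.2015)<.125))
    g=d["pixels"].max(2); m=(m&(g<75)).astype(np.uint8)
    M=d["camera_from_world"]; H=np.array([[d["fx"],0,d["cx"]],[0,d["fy"],d["cy"]],[0,0,1]])@np.c_[M[:3,:2],M[:3,2]*zt+M[:3,3]]
    k,l,s,c=cv2.connectedComponentsWithStats(m); print(n)
    for i in range(1,k):
        if s[i,4]<60: continue
        cs,_=cv2.findContours((l==i).astype(np.uint8),0,1)
        q=cv2.perspectiveTransform(cs[0].astype(float).reshape(-1,1,2),np.linalg.inv(H)).astype(np.float32)
        (x,y),(a,b),t=cv2.minAreaRect(q); print(c[i].round(),s[i,4],round(x,4),round(y,4),round(a,3),round(b,3),round(t,1))
E
```

```text
top
[220. 169.] 519 0.6044 0.2381 0.068 0.069 65.1
[272. 193.] 496 0.5362 0.0982 0.024 0.192 81.1
[252. 175.] 311 0.5883 0.1515 0.054 0.049 89.7
[213. 201.] 237 0.5184 0.2537 0.024 0.069 80.4
[245. 207.] 129 0.5018 0.1672 0.033 0.032 45.5
scene
[384. 119.] 108 0.5207 0.2517 0.024 0.072 81.3
[414. 138.] 391 0.6084 0.2383 0.07 0.07 28.2
[360. 138.] 133 0.5061 0.1663 0.034 0.032 31.8
[376. 167.] 1294 0.5986 0.1305 0.274 0.159 33.9
[389. 159.] 369 0.5906 0.1507 0.055 0.056 51.6
```

```bash
cat >> h.py <<'E'
from cell import r,optics
def quat(t): t=np.radians(t)/2; return [np.cos(t),np.sin(t),0,0]
def best(p,ts):
    q0=np.array(r.current_q()); o=[]
    for t in ts:
        q=r.inverse_kinematics(p,quat(t))
        if q is not None: o.append((abs(q[5]),t))
    return min(o)[1]
def st(m): print(m,'t',round(r.current_t(),1),'tcp',np.round(r.current_tool_pos(),4),'open',round(r.current_opening(),3),'F',np.round(r.current_contact_force(),1),flush=True)
def pick(x,y,off,ts,op,squeeze=40,lift=.12):
    t=best([x,y,off+lift],ts); r.set_gripper(op,squeeze)
    r.move_to([x,y,off+lift],quat(t)); r.move_linear([x,y,off+.03],vel=.15); r.move_linear([x,y,off],vel=.05); st('down')
    r.set_gripper(0,squeeze); st('gripped')
    r.move_linear([x,y,off+lift],vel=.12); st('lifted')
def place(x,y,off,ts,op,lift=.12):
    z=off+.018; t=best([x,y,z+lift],ts)
    r.move_to([x,y,z+lift],quat(t)); st('over'); r.move_linear([x,y,z+.012],vel=.12); r.move_linear([x,y,z+.0008],vel=.025); st('set')
    r.set_gripper(op); st('released'); r.move_linear([x,y,z+lift],vel=.12)
def rad(x,y): b=np.degrees(np.arctan2(y,x))+90; return [b,b-180]
E
python3 - <<'E'
from h import *
pick(.4238,-.030,.031,rad(.42,-.03),.5)
d=optics.get_image("wrist"); cv2.imwrite("pics/w1.png",d["pixels"][:,:,::-1]); print(d["mount"].round(3).tolist(),r.current_q())
E
```

```text
down t 4.2 tcp [ 0.4238 -0.03    0.031 ] open 0.499 F [-0.3 -1.1 -0.5]
gripped t 4.5 tcp [ 0.424  -0.03    0.0314] open 0.194 F [-0.6 -0.3  5.9]
lifted t 5.7 tcp [ 0.4234 -0.0299  0.1504] open 0.193 F [-0.6  0.9 -1.6]
[[0.0, -0.959, -0.283, 0.071], [1.0, 0.0, -0.0, 0.001], [0.0, -0.283, 0.959, -0.119], [0.0, 0.0, 0.0, 1.0]] [-1.80361802e-01  2.82154700e-01  2.05682638e+00 -1.77776598e-05
  8.03914436e-01 -1.09050258e-01]
```

View pics/w1.png

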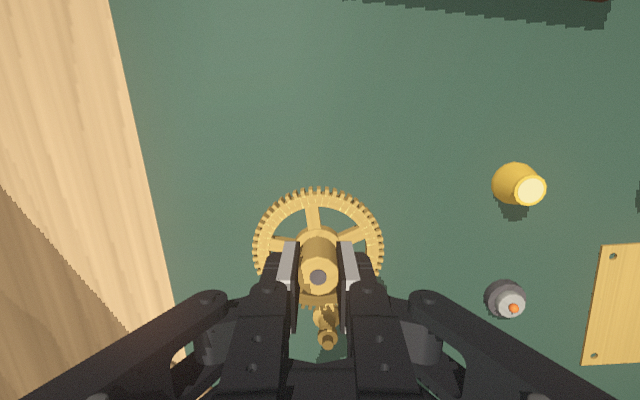

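The wheel hangs level, with the hub at (318,255) centred between the pads. The opening of 0.19 fits the 18 mm hub. I'll place it now.

```bash
python3 - <<'E'
from h import *
place(.6064,.2382,.031,rad(.6064,.2382),.45)
d=optics.get_image("wrist"); cv2.imwrite("pics/w2.png",d["pixels"][:,:,::-1])
E
```

```text
over t 6.9 tcp [0.6062 0.2371 0.1688] open 0.19 F [-0.8 -0.2 -1. ]
set t 8.6 tcp [0.6064 0.2382 0.0496] open 0.189 F [ 1.   0.1 -1.7]
released t 8.9 tcp [0.6065 0.2382 0.0499] open 0.451 F [0.1 0.2 0.8]
```

View pics/w2.png

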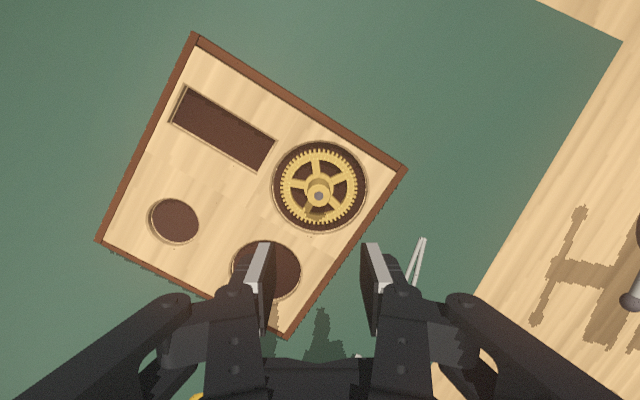

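The great wheel sits centred in the largest pocket, at (320,187). Barrel next, then bridge.

```bash
python3 - <<'E'
from h import *
pick(.4585,-.2612,.031,rad(.4585,-.261),.85)
if .4<r.current_opening()<.6: place(.5895,.1511,.031,rad(.5895,.1511),.7)
E
```

```text
down t 13.9 tcp [ 0.4586 -0.2613  0.031 ] open 0.848 F [0.3 0.6 0.5]
gripped t 14.3 tcp [ 0.4586 -0.2613  0.0315] open 0.475 F [-1.7 -0.2  4.9]
lifted t 15.5 tcp [ 0.4582 -0.261   0.1503] open 0.476 F [-0.7 -0.5 -2.4]
over t 17.1 tcp [0.5896 0.1501 0.1689] open 0.477 F [ 0.2 -0.4 -2.1]
set t 18.7 tcp [0.5894 0.1511 0.0496] open 0.476 F [ 0.3 -0.  -1.6]
released t 19.0 tcp [0.5896 0.1511 0.0499] open 0.701 F [-0.4  0.2 -0.2]
```

```bash
python3 - <<'E'
from h import *
pick(.6025,-.3475,.031,[15,195,-165],.5)
d=optics.get_image("wrist"); cv2.imwrite("pics/w3.png",d["pixels"][:,:,::-1])
E
```

```text
down t 23.8 tcp [ 0.6026 -0.3476  0.0311] open 0.498 F [-0.3 -0.5  0.5]
gripped t 24.2 tcp [ 0.6027 -0.3476  0.0315] open 0.177 F [-1.2  0.6  2.4]
lifted t 25.3 tcp [ 0.6021 -0.3472  0.15  ] open 0.172 F [ 1.2  0.4 -0.6]
```

View pics/w3.png

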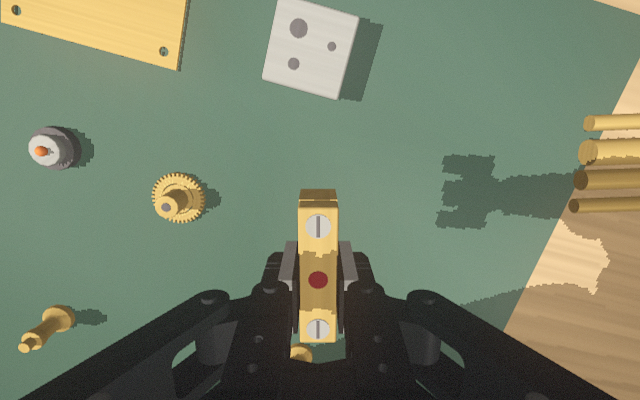

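The bridge hangs level and aligned in the jaws, with its centre screw at (318,280). I'll place it, then fetch the long pillar.

```bash
python3 - <<'E'
from h import *
place(.5196,.2527,.031,[-9.5,170.5,-189.5],.35)
d=optics.get_image("wrist"); cv2.imwrite("pics/w4.png",d["pixels"][:,:,::-1])
pick(.4397,-.3728,.039,rad(.44,-.373),.5)
d=optics.get_image("wrist"); cv2.imwrite("pics/w5.png",d["pixels"][:,:,::-1])
a=[cv2.resize(cv2.imread(f"pics/w{i}.png"),(400,250)) for i in(4,5)]; cv2.imwrite("pics/w45.png",np.hstack(a))
E
```

```text
over t 27.5 tcp [0.52   0.2522 0.169 ] open 0.176 F [ 0.4 -0.1 -1.4]
set t 29.2 tcp [0.5196 0.2527 0.0497] open 0.175 F [ 0.2  0.3 -1. ]
released t 29.5 tcp [0.5197 0.2528 0.0499] open 0.354 F [-1.   0.4 -0.1]
down t 34.7 tcp [ 0.4398 -0.3729  0.0391] open 0.501 F [-0.  -0.1  0.3]
gripped t 35.1 tcp [ 0.4398 -0.3729  0.0393] open 0.154 F [-0.3  0.7  1.9]
lifted t 36.2 tcp [ 0.4394 -0.3725  0.1582] open 0.151 F [-0.7 -0.3 -1.6]
```

View pics/w45.png

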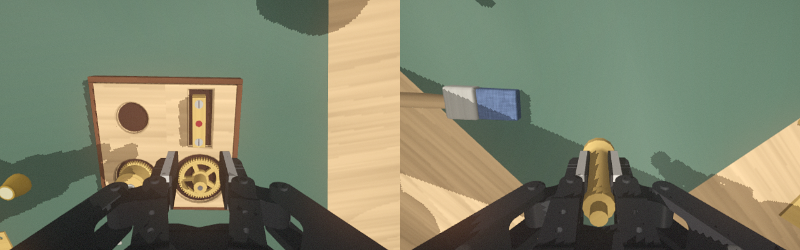

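The bridge sits in the oblong pocket at (200,115 left), with the barrel and wheel in theirs. The pillar is held upright. I'll place it, back off and check with depth.

```bash
python3 - <<'E'
from h import *
place(.504,.1668,.039,rad(.504,.1668),.4)
p=r.current_tool_pos(); r.move_linear([p[0],p[1],.24])
r.move_to([.40,-.05,.32],quat(90)); st('away')
for n in("top","scene"):
    d=optics.get_image(n); w=world(d)
    cv2.imwrite(f"pics/{n}1.png",d["pixels"][:,:,::-1])
    for nm,x,y,h in[("wheel",.6064,.2382,28),("barrel",.5895,.1511,30),("bridge",.5196,.2527,28),("pillar",.504,.1668,76),("smallw",.565,-.24,28-18),("shortp",.4225,-.151,42-18)]:
        m=(np.hypot(w[...,0]-x,w[...,1]-y)<.036)&(w[...,2]>(.018+h/1000-.006))&(w[...,2]<.13)&(d["depth"]>0)
        q=w[m]; print(n,nm,m.sum(),(q.mean(0)-[x,y,0]).round(4) if m.sum() else'', 'zmed',np.median(q[:,2]).round(4) if m.sum() else '', 'expect top',.018+h/1000)
    if n=="scene": cv2.imwrite("pics/scene1c.png",cv2.resize(d["pixels"][80:200,300:460,::-1],None,fx=4,fy=4,interpolation=2))
E
```

```text
over t 38.2 tcp [0.5043 0.1661 0.1769] open 0.15 F [-0.4 -1.  -1.2]
set t 39.9 tcp [0.504  0.1668 0.0577] open 0.151 F [ 0.7  0.  -1.8]
released t 40.2 tcp [0.5041 0.1668 0.0579] open 0.404 F [-0.6 -0.3  0.1]
away t 42.9 tcp [ 0.4003 -0.0496  0.3195] open 0.4 F [ 0.2  0.  -0.3]
top wheel 39 [-0.0023  0.0003  0.0456] zmed 0.046 expect top 0.046
top barrel 199 [-0.0017 -0.0013  0.0489] zmed 0.0486 expect top 0.048
top bridge 161 [-0.0019 -0.0018  0.0461] zmed 0.046 expect top 0.046
top pillar 15 [-0.0008 -0.0006  0.0923] zmed 0.0926 expect top 0.094
top smallw 39 [-0.0013  0.0012  0.0278] zmed 0.0278 expect top 0.027999999999999997
top shortp 0  zmed  expect top 0.041999999999999996
scene wheel 44 [-0.0005 -0.0027  0.0451] zmed 0.0456 expect top 0.046
scene barrel 228 [ 0.0009 -0.0041  0.0485] zmed 0.0485 expect top 0.048
scene bridge 161 [ 0.0006 -0.004   0.0456] zmed 0.0459 expect top 0.046
scene pillar 19 [ 0.0007 -0.0032  0.0928] zmed 0.0935 expect top 0.094
scene smallw 76 [ 0.001  -0.0009  0.028 ] zmed 0.0283 expect top 0.027999999999999997
scene shortp 17 [ 0.0009 -0.0005  0.0412] zmed 0.0416 expect top 0.041999999999999996
```

View pics/scene1c.png

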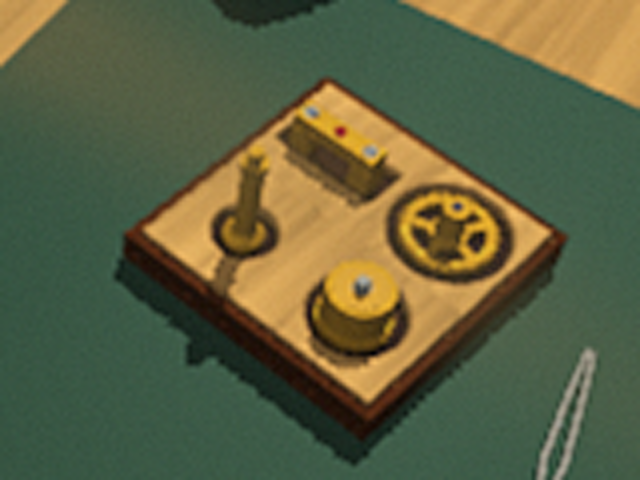

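View pics/scene1.png

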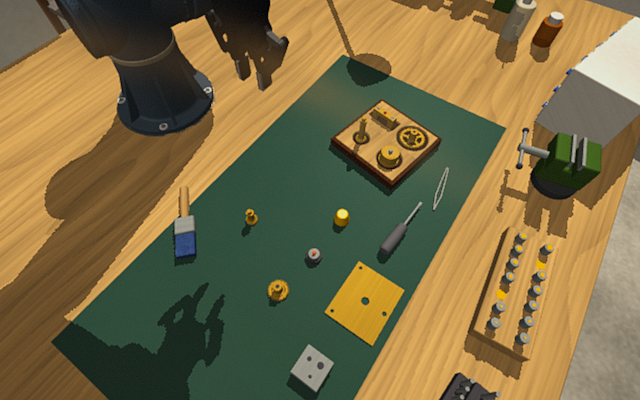

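All four parts sit on their pocket floors, with top heights right to within about 1 mm. In the crop the wheel is at (450,235), barrel (358,310), pillar (247,220) and bridge (340,150). The small wheel and short pillar haven't moved: (278,290) and (251,217) in the scene view. Handing in.

```bash
python3 -c "
from cell import r
print(r.hand_in())"
```

```text
the job is handed in; nothing more can be done
None
```

The kit is made up and handed in. The great wheel, barrel, bridge and long pillar are each set down in their own pockets, and the arm had finished and moved clear by about 43 s of the 141 s allowed.

- **Position:** in the last depth checks from both fixed cameras, each part was within about 5 mm of its nest centre (limit 14 mm). I measured the nest centres from the start pictures.
- **Height:** each part's top was within about 1.5 mm of where it should be when sitting on the pocket floor, and all four look upright in the final picture.
- **Parts left alone:** the small wheel and short pillar stand within about 2 mm of where they started. The short pillar was confirmed by the scene camera only. The top camera got no reading of it, probably because the arm was in the way.

The two cameras disagreed with each other by 2 to 4 mm, which is in line with the calibration. No check failed.

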